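# Hold a jaw cast over the mounting plate for a gap check

### The arm

A 6-joint arm with a two-finger parallel gripper is mounted at the origin on a cart in front of the work surface, level with it; the furniture and walls round the work are solid. World frame = base frame: x ahead of the robot, y to its left, z up, the work surface at z = 0. Lengths are in m, angles in rad, forces in N, time in s.
With the tool pointing down it reaches from about 0.325 to 0.775 m from the base axis. Payload 9.3 kg.
Tool frame: the origin (TCP) lies on the centre line of the jaws, within the pads' length; the fingertips stand 8 mm ahead of it and the grasp point (between the pads) lies 11 mm behind it; z points along the fingers, y is the line along which they close (so a half turn about z gives the same grasp; the last joint's range is limited). The gripper opens to 85 mm and grips with 20 to 120 N. Pads are 22 mm wide; open, the fingers measure 114 mm over their backs; the gripper's body (76 mm by 85 mm) begins 54 mm behind the grasp point. The pads swing forward as they close: fully open they stand 13 mm farther back than shut.
Start: joints at [1.099, 0.259, 0.021, 1.334, 0, 1.418], TCP at [0.172, 0.522, 0.239] pointing down, gripper open.
Joint ranges: [-3.04, 3.04], [-0.91, 1.82], [-1.04, 1.36], [-1.92, 1.95], [-1.52, 1.45], [-3.14, 3.14]. Speed limits (rad/s): [2.22, 2.22, 2.79, 3.14, 3.14, 3.14].

### API

Orientations are given as a unit quaternion [w, x, y, z].
In Python, from plant import monitor, snapshot, workorder, nets gives the robot as it stands.
- The arm moves only by the tool step_arm, never from a script. Its argument "targets" is a list of rows, each a list of 2 entries, a list of its own where there are three numbers: the shift along the tool's x, y, z scaled (see below), then the turn about the tool's z scaled (see below). A call has 1 to 10 rows; each row is the pose to reach, as a shift and turn from the pose commanded when the call began, along the tool's axes at that moment; what a row does not reach only later rows make up. The controller multiplies each number of a shift by 0.1 m and each number of a turn by 90 degrees. A row lasts 1/8 s, in which the tool goes at most 62.5 mm and 10.7 degrees, less where a joint would pass 70% of its speed; a pose out of reach is approached as far as the arm can. A call with a number of a shift or a turn outside -1 to 1 is refused whole. A call with a gripper value outside its range is refused whole. "jaw" is the closure, from 0 (fully open) to 1 (shut), set as the call begins (left out, the last holds). The fingers move at their own pace and stop on an object; the grip force is fixed at half the most. Time passes only in rows, so rows that repeat a pose let the fingers close. It gives the time, the measured TCP pose, the force, the opening and the grip force at its end, in the units of the state.
- monitor.read_state(): the state, without advancing time (a new reading comes with each control period).
- snapshot(name): name is "scene" or "top" or "wrist"; returns a dict with "color" (480x640x3 uint8, red, green, blue), "range_z" (480x640 float32, m along the optical axis (not along the pixel's ray), 0 where there is no reading), "intrinsics" (3x3 intrinsics, pixels), "extrinsics" (4x4, takes a point from camera to world coordinates). Camera axes: x right, y up, looking along -z (the intrinsics and any distortion apply to the point x, -y, -z); pixel columns grow to the right and rows downward; lengths in m; the calibration is good to about 2 mm. The wrist camera is an equidistant fisheye: a pixel r from the principal point sees the ray r / f radians off the axis. A picture is of the moment at which its call begins.
- workorder.close_job(): hands the job in; it is judged then, once.
Trained networks look in a picture, given as the dict that the camera call returned (one of the last four; its "shot" number tells which), for a name from the list of things; names that differ only in an ending like _2 or _b are one class to them, and where a whole thing is asked for, a point or a joint stands for the part that bears it (a point fixed in the world has none). Each returns a list of dicts, best first, with "p" (0 to 1); they miss things now and then, are a little off and sometimes report something else, mostly with a low value. They report only what shows in the picture. A call takes as long as a camera call.
- nets.find_in(picture, label): "point" ([x, y, z] in m, in world coordinates, good to about 4 mm: the middle of the surface that is visible of it).
- nets.masks_of(picture, label): "mask" (480x640 bool, what is visible of it).
The state is a dict: "t": time; "q": joint angles; "qd": joint speeds; "joint_torque": joint torques, N m; "eef_pos": TCP position; "eef_rot": TCP orientation; "wrist_force": force on the tool from outside, world axes, zero at the start; "moment": the same for the moment, N m; "opening": finger opening in m; "gripper_force": force on a finger pad.
Only numpy, scipy, OpenCV 4.12 (cv2) and the standard library are available. Lean on these libraries where they do the work, as an engineer would, in place of code of your own. Each camera call takes 0.05 s, during which the arm holds its last target. There are 200 camera calls.

### The job

Fix the small mounting stand to the bench by pressing the round spring plunger of its suction pump all the way down to its stop, then let it come back up. Then pick up the loose plaster jaw cast that stands on the bench, carry it above and across the row made by the open storage bin and its two bottles, and bring it over the stand's D-shaped plate: teeth up, level, rounded front over the plate's rounded front, outlines lined up, with a gap of about 6 mm under it. Finish while still holding it there, still, for the gap check; the cast must never touch the stand or the things in the row, and the bin, the bottles and the jar beside the cast must stay where they are.

Things in the scene. Friction and masses are not known exactly. Their poses are not given: they have to be found in the camera images.
- cast: The thing to carry: loose plaster cast of a lower jaw, teeth up, 0.19 kg, flat on the bench. D-shaped base 60 mm along x, 66 along y, 18 high, sides nearly upright; teeth rise to 31 mm. Origin: centre of the underside. -x points to the rounded front, +x to the straight back edge, z up. It can be gripped from above across y, 5 mm behind the origin (+x), fingertips just above the bench.
- stand: Mounting stand fixed to the bench: round rubber foot 96 mm across, column, and on top a D-shaped aluminium plate, its top 50 mm above the bench. Origin: on the bench under the plate's centre. -x points to the plate's rounded front and to the pump barrel (33 mm across, 40 high, its centre 85 mm from the origin), +x to the plate's straight back edge; z up.
- plate_top (a point): Centre of the D-shaped plate's top face, 50 mm above the bench; axes as the stand's. The plate has the cast's base outline: 60 mm along x, 66 mm along y, rounded at -x, straight at +x. The cast's origin belongs above this point, its axes along these.
- plunger_head (a point): Centre of the top of the plunger's round black head (28 mm across, 8 mm thick), on the pump barrel in front of the plate; 62 mm above the bench when up. It moves straight down with the plunger.
- plunger (a joint): How far the plunger is pressed down, m: 0 up, 0.012 at its stop. A spring brings it back; it takes 2 N to start it and 8 N to reach the stop.
- bin: Open-fronted storage bin with slips, 184 mm along its x, 117 mm along its y, 104 mm high, loose, standing between the cast and the stand. Origin: centre of the underside. It is the middle of the row, which runs along its x. Leave it alone.
- tall_bottle: Amber bottle with a cap, 48 mm across, 105 mm high, loose, in the row near the bin's -x end (the robot's side). Origin: centre of the underside. Leave it alone.
- small_bottle: White dropper bottle, 40 mm across, 82 mm high, loose, in the row near the bin's +x end. Origin: centre of the underside. Leave it alone.
- jar: Glass jar with a dark lid, 52 mm across, 52 mm high, loose, on the cast's side of the row, at least 100 mm from the cast's origin. Origin: centre of the underside. Leave it alone.
- cast_front (a point): Point on the cast at its front edge: 30 mm from the cast's origin along its -x, at the underside's height.

How it is judged:
On the way, in this order (a step that is already met when the one before it is completed fails the run):
1. the plunger is pressed down to its stop (value of joint plunger above 0.011 m), for 0.1 s.
2. the plunger is back up (value of joint plunger below 0.002 m), for 0.1 s.
3. the held cast passes above the row of bin and bottles (height (world z) of cast above 0.105 m and y of cast in the frame of bin between -0.06 and 0.06 m and x of cast in the frame of bin between -0.18 and 0.18 m and contact force between the fingers and cast above 1 N), for 0.04 s.
At the end, for the whole second after the job is handed in: The fingers hold the cast still, its underside 2 to 12 mm above the plate, centred within 8 mm, turned within 0.14 rad of the plate with front over front, level within 0.08 rad, touching nothing but the fingers; the plunger is up; bin, bottles and jar are within 15 mm of where they stood (horizontal distance between cast and plate_top below 0.008 m and z of cast in the frame of plate_top between 0.002 and 0.012 m and angle between the x axis of cast and the x axis of plate_top, either way round below 0.14 rad and x of cast_front in the frame of plate_top below -0.01 m and angle between cast's own z axis and vertical below 0.08 rad and linear speed of cast below 0.02 m/s and contact force between the fingers and cast above 1 N and contact force between cast and stand below 0.1 N and value of joint plunger below 0.002 m and distance of each of bin, tall_bottle, small_bottle, jar from where it was at the start of the episode below 0.015 m); the arm keeps its last pose, push and grip.
It fails at once if the cast touches the stand (contact force between cast and stand above 0.3 N).
It fails at once if the bin, a bottle or the jar is knocked or shifted (distance of any of bin, tall_bottle, small_bottle, jar from where it was at the start of the episode above 0.015 m).
It fails at once if the cast touches the bin or a bottle of the row (contact force between cast and bin above 0.3 N or contact force between cast and tall_bottle above 0.3 N or contact force between cast and small_bottle above 0.3 N).
It also fails if it takes over 54 s, if anything falls off the work surface, if the arm or the gripper's body presses on something with over 40 N, if the wrist force passes 120 N, or if a joint passes its speed limit or range.

## Working session

There is one attempt and no reset: what is moved stays moved. The work goes in short steps, Python scripts to look and compute and a tool call to move; the robot and the scene stay as the last step left them, time stands still between calls to the robot, and variables do not carry over. Pictures are saved under pics/ and viewed, at most 10 in all, crops included, and the job is handed in when it is done.

Besides the shell and the picture viewer there is one more tool, called after ">>>" by a JSON object that holds its "method" and its "body", one argument or row to a line. step_arm: Moves the arm, as the interface text tells. Shifts and turns lie within -1 to 1; 1 stands for 0.1 m of shift or 90 degrees of turn. Its arguments: {"type":"object","properties":{"targets":{"type":"array","items":{"type":"array"}},"jaw":{"type":"number"}},"required":["targets"]}

```bash
mkdir -p pics; cat > h.py <<'E'
import numpy as np, cv2
from plant import monitor, snapshot, workorder, nets
def save(p,n): cv2.imwrite('pics/'+n+'.png', p['color'][:,:,::-1])
def cloud(p):
    d=p['range_z']; K=p['intrinsics']; E=np.array(p['extrinsics'])
    v,u=np.mgrid[0:480,0:640]
    x=(u-K[0][2])/K[0][0]*d; y=(v-K[1][2])/K[1][1]*d
    P=np.stack([x,-y,-d],-1)@E[:3,:3].T+E[:3,3]
    P[d<=0]=np.nan
    return P
E
python3 - <<'E'
from h import *
s=monitor.read_state(); print(s['t'],s['eef_pos'],s['eef_rot'],s['wrist_force'],s['opening'])
for c in ['top','scene']:
    p=snapshot(c); save(p,c+'0'); P=cloud(p); np.save(c+'0.npy',P)
    print(c,np.round(p['intrinsics'],1).tolist(),np.round(p['extrinsics'],3).tolist())
    for n in ['cast','stand','plate_top','plunger_head','bin','tall_bottle','small_bottle','jar']:
        f=nets.find_in(p,n); m=nets.masks_of(p,n)
        print(n,[(np.round(a['point'],3).tolist(),round(a['p'],2)) for a in f[:2]])
        if m:
            M=m[0]['mask']; np.save(f'{c}_{n}.npy',M); Q=P[M]; Q=Q[~np.isnan(Q[:,0])]
            print('  mask',M.sum(),np.round(np.percentile(Q,[2,50,98],axis=0),3).tolist() if len(Q) else None)
E
```

```text
0.0 [0.17228772 0.52205257 0.23866275] [-2.02879820e-04  1.58749135e-01  9.87318733e-01 -6.25459600e-04] [-0.6263748  -0.29225116 -0.74871789] 0.08535278787607146
top [[523.6, 0.0, 328.8], [0.0, 523.6, 240.2], [0.0, 0.0, 1.0]] [[-0.022, 0.992, -0.123, 0.401], [-1.0, -0.02, 0.02, 0.132], [0.017, 0.124, 0.992, 1.093], [0.0, 0.0, 0.0, 1.0]]
cast [([0.432, 0.353, 0.017], 0.65)]
  mask 795 [[0.404, 0.326, 0.009], [0.434, 0.357, 0.018], [0.457, 0.387, 0.029]]
stand []
  mask 1920 [[0.456, -0.147, 0.002], [0.539, -0.104, 0.046], [0.59, -0.068, 0.062]]
plate_top [([0.535, -0.104, 0.052], 0.88)]
  mask 1918 [[0.456, -0.147, 0.002], [0.539, -0.103, 0.046], [0.59, -0.067, 0.062]]
plunger_head [([0.468, -0.111, 0.066], 0.68)]
  mask 177 [[0.453, -0.14, -0.003], [0.465, -0.111, 0.06], [0.479, -0.098, 0.064]]
bin [([0.54, 0.138, 0.043], 0.6)]
  mask 5454 [[0.45, 0.083, -0.002], [0.541, 0.14, 0.041], [0.625, 0.196, 0.094]]
tall_bottle [([0.401, 0.162, 0.079], 0.86)]
  mask 521 [[0.375, 0.142, -0.004], [0.397, 0.164, 0.078], [0.419, 0.188, 0.106]]
small_bottle [([0.653, 0.132, 0.058], 0.83)]
  mask 
[... 654 characters left out ...]
  mask 2683 [[0.453, -0.154, 0.003], [0.535, -0.121, 0.023], [0.583, -0.078, 0.062]]
plunger_head [([0.465, -0.116, 0.063], 0.6)]
  mask 2762 [[0.453, -0.154, 0.001], [0.535, -0.121, 0.023], [0.584, -0.078, 0.062]]
bin [([0.532, 0.126, 0.052], 0.66)]
  mask 5541 [[0.452, 0.078, 0.001], [0.535, 0.126, 0.055], [0.626, 0.195, 0.096]]
tall_bottle [([0.393, 0.147, 0.062], 0.95)]
  mask 1121 [[0.374, 0.138, 0.001], [0.391, 0.149, 0.061], [0.418, 0.178, 0.105]]
small_bottle [([0.66, 0.121, 0.057], 0.58)]
  mask 273 [[0.648, 0.109, 0.006], [0.659, 0.121, 0.061], [0.672, 0.139, 0.083]]
jar [([0.592, 0.326, 0.044], 0.75)]
  mask 574 [[0.574, 0.314, 0.003], [0.592, 0.326, 0.042], [0.621, 0.363, 0.054]]
```

View pics/top0.png

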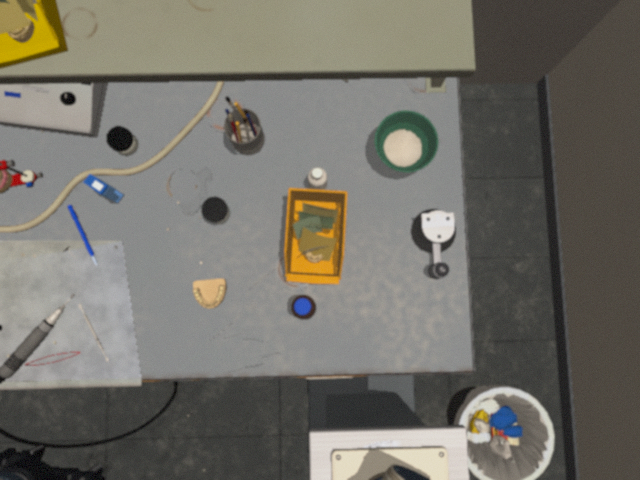

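View pics/scene0.png

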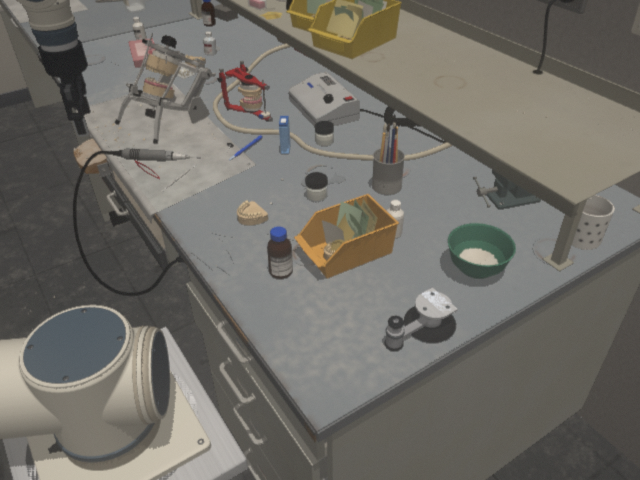

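```bash
cat >> h.py <<'E'
from scipy.optimize import minimize
from scipy.ndimage import binary_dilation as bd, binary_erosion
def dsd():
    # D outline polygon: half-length .030 in x, half-width .033 in y; rounded at -x
    t=np.linspace(np.pi/2,3*np.pi/2,30)
    return None
def fitrect(Q):
    r=cv2.minAreaRect((Q[:,:2]*1000).astype(np.float32)); return r
E
python3 - <<'E'
from h import *
for c in ['top','scene']:
    P=np.load(c+'0.npy')
    # plate: region within z .046-.054 near stand
    r=(abs(P[...,2]-.05)<.005)&(P[...,0]>.485)&(P[...,0]<.62)&(P[...,1]>-.17)&(P[...,1]<-.03)
    Q=P[r]; print(c,'plate',len(Q),np.median(Q[:,2]),fitrect(Q),Q[:,:2].mean(0))
    r=(P[...,2]>.004)&(P[...,2]<.035)&(abs(P[...,0]-.43)<.06)&(abs(P[...,1]-.353)<.06)
    Q=P[r]; print(c,'cast',len(Q),fitrect(Q),Q[:,:2].mean(0), Q[:,2].max())
    r=(P[...,2]>.054)&(P[...,2]<.07)&(abs(P[...,0]-.465)<.03)&(abs(P[...,1]+.11)<.04)
    Q=P[r]; print(c,'plung',len(Q),np.median(Q,0),Q[:,:2].mean(0),fitrect(Q))
    r=(P[...,2]>.02)&(P[...,2]<.12)&(abs(P[...,0]-.54)<.098)&(abs(P[...,1]-.14)<.09)
    Q=P[r]; print(c,'bin',fitrect(Q), Q[:,2].max())
E
```

```text
top plate 855 0.049061461148328656 ((553.955078125, -108.22749328613281), (65.8808364868164, 64.42420196533203), 87.18289947509766) [ 0.55538936 -0.10875304]
top cast 809 ((418.399169921875, 362.2913818359375), (66.92024993896484, 90.52833557128906), 81.07857513427734) [0.4321651 0.3566409] 0.033107291324648846
top plung 155 [ 0.46666057 -0.10988769  0.06051988] [ 0.46617766 -0.10993336] ((466.1188659667969, -110.18363189697266), (26.699783325195312, 26.512893676757812), 7.603278160095215)
top bin ((536.4141845703125, 139.84674072265625), (116.92071533203125, 183.58749389648438), 85.59925842285156) 0.10594519739041852
scene plate 898 0.04988061528277937 ((554.70654296875, -111.69783020019531), (67.74642181396484, 67.05016326904297), 1.052140712738037) [ 0.55509307 -0.11350152]
scene cast 533 ((433.1557922363281, 351.07757568359375), (65.03022003173828, 65.84608459472656), 19.6376953125) [0.42966112 0.34779553] 0.031056484044525545
scene plung 170 [ 0.4653386  -0.11462813  0.06161199] [ 0.46562953 -0.11463568] ((466.2062683105469, -113.881591796875), (24.703205108642578, 25.865949630737305), 21.623788833618164)
scene bin ((537.74365234375, 137.57363891601562), (120.23797607421875, 186.77418518066406), 85.28789520263672) 0.1044172995862711
```

The pictures match the networks: in the top view (image down = world -x) the cast is at about (210,292), with its rounded front down, towards the robot. The stand is at (438,225) with its plunger at (440,270). The bin is at (316,236), the tall bottle at (302,306), the small bottle at (317,177) and the jar at (214,210). The way across is clear at z 0.19–0.24, so I'm moving to the plunger.

>>> {"method": "step_arm", "body": {
  "targets": [
    [[-0.95, -1, 0.1], 0],
    [[-0.95, -1, 0.1], 0],
    [[-0.95, -1, 0.1], 0]
  ],
  "jaw": 1
}}

```text
t: 2.08
eef_pos: [0.2319, 0.3951, 0.2294]
eef_rot: [0.0, 0.16, 0.987, -0.0]
wrist_force: [0.3, -0.5, 0.3]
opening: 0.0319
gripper_force: 0.0
```

>>> {"method": "step_arm", "body": {
  "targets": [
    [[-0.95, -1, 0.1], 0],
    [[-0.95, -1, 0.1], 0],
    [[-0.95, -1, 0.1], 0]
  ]
}}

```text
t: 2.45
eef_pos: [0.2911, 0.2709, 0.2194]
eef_rot: [0.0, 0.16, 0.987, 0.0]
wrist_force: [0.2, 1.4, 1.4]
opening: -0.0001
gripper_force: 0.0
```

>>> {"method": "step_arm", "body": {
  "targets": [
    [[-0.95, -1, 0.1], 0],
    [[-0.95, -1, 0.1], 0],
    [[-0.95, -1, 0.1], 0]
  ]
}}

```text
t: 2.82
eef_pos: [0.3504, 0.1463, 0.2093]
eef_rot: [0.0, 0.161, 0.987, 0.0]
wrist_force: [-0.8, 0.4, -0.4]
opening: 0.0003
gripper_force: 0.0
```

>>> {"method": "step_arm", "body": {
  "targets": [
    [[-0.95, -1, 0.1], 0],
    [[-0.95, -1, 0.1], 0],
    [[-0.95, -1, 0.1], 0]
  ]
}}

```text
t: 3.2
eef_pos: [0.4095, 0.0218, 0.1991]
eef_rot: [0.0, 0.16, 0.987, 0.0]
wrist_force: [0.7, 0.8, -1.1]
opening: 0.0002
gripper_force: 0.0
```

>>> {"method": "step_arm", "body": {
  "targets": [
    [[-0.95, -1, 0.1], 0],
    [[-0.95, -1, 0.1], 0],
    [[-0.95, -1, 0.1], 0],
    [[-0.95, -1, 0.1], 0],
    [[-0.95, -1, 0.1], 0]
  ]
}}

```text
t: 3.82
eef_pos: [0.4664, -0.0996, 0.1895]
eef_rot: [-0.0, 0.158, 0.987, 0.0]
wrist_force: [-0.5, -1.0, -0.7]
opening: -0.0001
gripper_force: 0.0
```

```bash
cat >> h.py <<'E'
from scipy.spatial.transform import Rotation as R
def Rt(s):
    q=s['eef_rot']; return R.from_quat([q[1],q[2],q[3],q[0]]).as_matrix()
def wcloud(p):
    d=p['range_z']; K=p['intrinsics']; E=np.array(p['extrinsics'])
    v,u=np.mgrid[0:480,0:640]
    a=(u-K[0][2])/K[0][0]; b=(v-K[1][2])/K[1][1]; th=np.hypot(a,b)+1e-9
    k=np.tan(np.minimum(th,1.45))/th
    P=np.stack([a*k*d,-b*k*d,-d],-1)@E[:3,:3].T+E[:3,3]
    P[(d<=0)|(th>1.3)]=np.nan
    return P
E
python3 - <<'E'
from h import *
s=monitor.read_state(); print(s['t'],s['eef_pos'],Rt(s).round(3).tolist(),s['opening'],s['wrist_force'])
p=snapshot('wrist'); save(p,'w1'); P=wcloud(p); np.save('w1.npy',P); print(p['intrinsics'],p['extrinsics'])
r=(abs(P[...,2]-.05)<.005)&(P[...,0]>.485)&(P[...,0]<.62)&(P[...,1]>-.17)&(P[...,1]<-.03)
Q=P[r]; print('plate',len(Q),np.median(Q,0),fitrect(Q))
r=(P[...,2]>.056)&(P[...,2]<.07)&(abs(P[...,0]-.465)<.03)&(abs(P[...,1]+.11)<.04)
Q=P[r]; print('plung',len(Q),np.median(Q,0) if len(Q) else 0,fitrect(Q) if len(Q) else 0)
E
```

```text
3.825 [ 0.46639922 -0.09957589  0.18947431] [[-0.95, 0.312, -0.0], [0.312, 0.95, 0.0], [0.0, 0.0, -1.0]] -5.5815166562696815e-05 [-0.5226254  -0.970773   -0.65159971]
[[371.64829954   0.         318.17223001]
 [  0.         371.64829954 234.75499286]
 [  0.           0.           1.        ]] [[ 3.11247964e-01 -9.02524699e-01 -2.97613630e-01  3.89595020e-01]
 [ 9.50328307e-01  2.95293979e-01  9.83746656e-02 -7.47375022e-02]
 [-9.02052582e-04 -3.13449572e-01  9.49604419e-01  3.24282462e-01]
 [ 0.00000000e+00  0.00000000e+00  0.00000000e+00  1.00000000e+00]]
plate 1416 [ 0.55136293 -0.09031333  0.05009138] ((550.5557861328125, -92.14707946777344), (68.02186584472656, 29.077228546142578), 17.8433837890625)
plung 1031 [ 0.46601725 -0.11146362  0.06201473] ((466.619384765625, -112.16204833984375), (26.938203811645508, 27.854171752929688), 71.9455337524414)
```

View pics/w1.png

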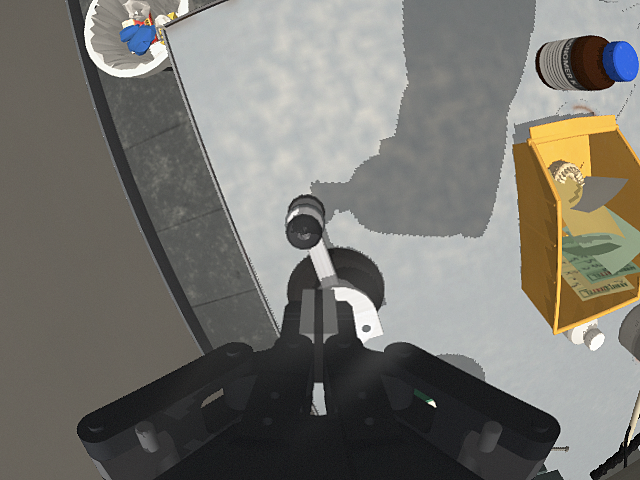

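The wrist view shows the plunger head at (305,225). It measures (0.466, -0.112, 0.062), which agrees with the given 62 mm height. Pressing it now.

>>> {"method": "step_arm", "body": {
  "targets": [
    [[-0.04, -0.12, 0.3], 0],
    [[-0.04, -0.12, 0.6], 0],
    [[-0.04, -0.12, 0.9], 0],
    [[-0.04, -0.12, 1], 0]
  ]
}}

```text
t: 4.38
eef_pos: [0.4659, -0.1126, 0.0884]
eef_rot: [-0.001, 0.158, 0.987, 0.0]
wrist_force: [0.8, 0.3, 1.2]
opening: -0.0002
gripper_force: 0.0
```

>>> {"method": "step_arm", "body": {
  "targets": [
    [[0, 0, 0.15], 0],
    [[0, 0, 0.22], 0],
    [[0, 0, 0.28], 0],
    [[0, 0, 0.32], 0],
    [[0, 0, 0.34], 0],
    [[0, 0, 0.34], 0]
  ]
}}

```text
t: 5.12
eef_pos: [0.4669, -0.1134, 0.0577]
eef_rot: [0.001, 0.158, 0.987, 0.0]
wrist_force: [-10.1, 7.1, 29.8]
opening: 0.0003
gripper_force: 14.7
```

>>> {"method": "step_arm", "body": {
  "targets": [
    [[0, 0, 0], 0],
    [[0, 0, -0.3], 0],
    [[0, 0, -0.8], 0],
    [[0.3, -0.1, -1], -0.1],
    [[0.6, -0.2, -1], -0.2],
    [[0.6, -0.2, -1], -0.2],
    [[0.6, -0.2, -1], -0.2]
  ],
  "jaw": 1
}}

```text
t: 6.0
eef_pos: [0.4042, -0.1145, 0.1558]
eef_rot: [0.001, 0.003, 1.0, -0.0]
wrist_force: [0.7, -0.4, -0.0]
opening: 0.0002
gripper_force: 0.0
```

```bash
python3 - <<'E'
from h import *
s=monitor.read_state(); print(s['t'],s['eef_pos'],Rt(s).round(3).tolist())
p=snapshot('wrist'); save(p,'w2'); P=wcloud(p); np.save('w2.npy',P)
r=(abs(P[...,2]-.05)<.004)&(P[...,0]>.485)&(P[...,0]<.62)&(P[...,1]>-.17)&(P[...,1]<-.03)
Q=P[r]; print('plate',len(Q),np.median(Q,0),fitrect(Q),np.percentile(Q,[0.5,99.5],axis=0))
r=(P[...,2]>.058)&(P[...,2]<.066)&(abs(P[...,0]-.465)<.03)&(abs(P[...,1]+.11)<.04)
Q=P[r]; print('plung',len(Q),np.median(Q,0),fitrect(Q))
E
```

```text
6.0 [ 0.40422945 -0.11450533  0.15575323] [[-1.0, 0.007, 0.001], [0.007, 1.0, -0.001], [-0.001, -0.001, -1.0]]
plate 396 [ 0.5551818  -0.11615305  0.05016022] ((552.6210327148438, -116.18360900878906), (14.2970552444458, 39.51389694213867), 89.77352905273438) [[ 0.53294559 -0.12337996  0.04882155]
 [ 0.57200065 -0.10914298  0.05194041]]
plung 0 [nan nan nan] ((0.0, 0.0), (0.0, 0.0), 0.0)
  return _methods._mean(a, axis=axis, dtype=dtype,
  ret = um.true_divide(
```

View pics/w2.png

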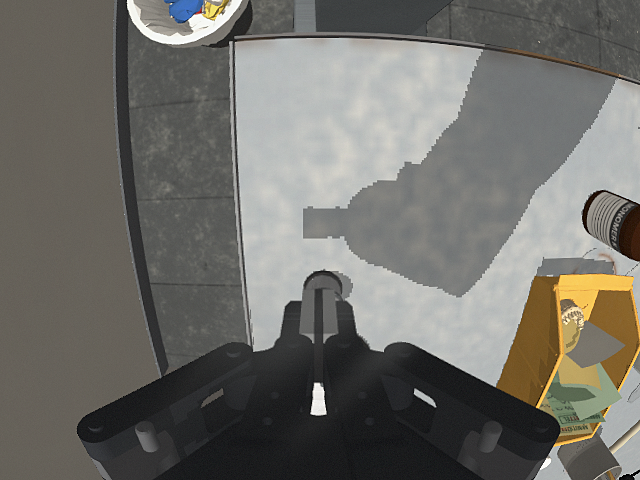

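The gripper hides the plate from here, because the camera looks towards the robot side of the tool. I'll move past the plate in +x for a clear view.

>>> {"method": "step_arm", "body": {
  "targets": [
    [[-0.3, 0, -0.3], 0],
    [[-0.7, 0, -0.6], 0],
    [[-1, 0, -0.6], 0]
  ]
}}

```text
t: 6.42
eef_pos: [0.5067, -0.115, 0.2171]
eef_rot: [0.002, 0.003, 1.0, -0.001]
wrist_force: [0.4, 0.0, -0.5]
opening: -0.0
gripper_force: 0.0
```

>>> {"method": "step_arm", "body": {
  "targets": [
    [[-0.5, 0, 0], 0],
    [[-1, 0, 0], 0],
    [[-1, 0, 0], 0],
    [[-1, 0, 0], 0],
    [[-1, 0, 0], 0]
  ]
}}

```text
t: 7.05
eef_pos: [0.6029, -0.1151, 0.2155]
eef_rot: [-0.0, 0.003, 1.0, -0.0]
wrist_force: [-0.4, 0.2, -0.7]
opening: -0.0003
gripper_force: 0.0
```

```bash
cat >> h.py <<'E'
def pose_stand(P,plung):
    r=(abs(P[...,2]-.05)<.004)&(P[...,0]>.49)&(P[...,0]<.62)&(P[...,1]>-.17)&(P[...,1]<-.03)
    n,l,st,c=cv2.connectedComponentsWithStats(r.astype(np.uint8)); k=1+np.argmax(st[1:,4])
    return P[l==k]
def yawfit(Q):
    # smallest extents over yaw in +-20 deg; straight back edge at +x
    best=[]
    for a in np.radians(np.arange(-25,25.1,.5)):
        c,s=np.cos(a),np.sin(a); U=Q[:,:2]@np.array([[c,-s],[s,c]])
        lo,hi=U.min(0),U.max(0)
        # straight back edge: binned max of x across central y
        mid=(lo+hi)/2; b=[U[abs(U[:,1]-mid[1]-t)<.003,0].max() for t in np.linspace(-.024,.024,9)]
        ctr=mid@np.array([[c,s],[-s,c]])
        best.append((np.std(b),np.degrees(a),ctr.round(4).tolist(),(hi-lo).round(4).tolist()))
    return sorted(best)[:5]
E
python3 - <<'E'
from h import *
s=monitor.read_state(); print(s['t'],s['eef_pos'],Rt(s).round(3).tolist())
p=snapshot('wrist'); save(p,'w3'); P=wcloud(p); np.save('w3.npy',P)
Q=pose_stand(P,0); print(len(Q),fitrect(Q)); [print(b) for b in yawfit(Q)]
r=(P[...,2]>.058)&(P[...,2]<.066)&(abs(P[...,0]-.465)<.03)&(abs(P[...,1]+.11)<.04)
Q=P[r]; print('plung',len(Q)); 
if len(Q): print(np.median(Q,0),fitrect(Q))
for c in ['top0','scene0']:
    Q=pose_stand(np.load(c+'.npy'),0); print(c,len(Q)); [print(b) for b in yawfit(Q)[:3]]
E
```

```text
7.05 [ 0.60293149 -0.11506378  0.21547358] [[-1.0, 0.005, -0.0], [0.005, 1.0, -0.0], [0.0, -0.0, -1.0]]
5392 ((555.1608276367188, -111.02090454101562), (65.15577697753906, 66.06260681152344), 0.8509317636489868)
(np.float64(0.0020159236818210195), np.float64(2.0), [0.5551, -0.1111], [0.0652, 0.0665])
(np.float64(0.0020194503341612615), np.float64(1.5000000000000002), [0.5551, -0.1111], [0.0652, 0.0663])
(np.float64(0.0020252689060560034), np.float64(1.0), [0.5552, -0.111], [0.0652, 0.0661])
(np.float64(0.0020864238552462566), np.float64(2.5), [0.5551, -0.1112], [0.0653, 0.0667])
(np.float64(0.0020898524904982016), np.float64(3.0000000000000004), [0.5551, -0.1113], [0.0653, 0.0669])
plung 959
[ 0.46773333 -0.1121078   0.06203366] ((467.60821533203125, -112.0882339477539), (27.51544189453125, 26.951335906982422), 89.21829223632812)
top0 822
(np.float64(0.0021985753479486785), np.float64(2.5), [0.554, -0.1095], [0.0643, 0.0673])
(np.float64(0.0022019788182250787), np.float64(2.0), [0.554, -0.1094], [0.0643, 0.0672])
(np.float64(0.0022029990954663525), np.float64(3.0000000000000004), [0.554, -0.1096], [0.0643, 0.0674])
scene0 888
(np.float64(0.0025927286964931885), np.float64(-2.0), [0.555, -0.1112], [0.0673, 0.0687])
(np.float64(0.0026239460673294634), np.float64(-2.5), [0.555, -0.1111], [0.0672, 0.0689])
(np.float64(0.002659878503143589), np.float64(-3.0000000000000004), [0.5551, -0.111], [0.0671, 0.0691])
```

View pics/w3.png

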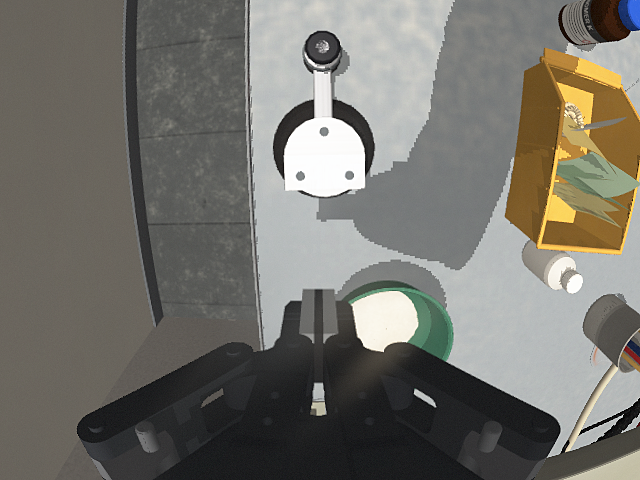

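```bash
python3 - <<'E'
from h import *
Q=pose_stand(np.load('w3.npy'),0)
for t in np.arange(-.034,.035,.004):
    q=Q[abs(Q[:,1]+.111-t)<.002]
    if len(q): print(round(t,3),q[:,0].min().round(4),q[:,0].max().round(4),q[:,2].min().round(4),q[:,2].max().round(4))
E
```

```text
-0.034 0.5533 0.5749 0.0473 0.0511
-0.03 0.5394 0.5824 0.048 0.0528
-0.026 0.5345 0.5823 0.0482 0.0519
-0.022 0.5306 0.5824 0.0479 0.052
-0.018 0.5274 0.5831 0.0478 0.0524
-0.014 0.525 0.5849 0.0484 0.0524
-0.01 0.5235 0.5859 0.0482 0.0519
-0.006 0.5227 0.5868 0.0479 0.0524
-0.002 0.5227 0.5867 0.0482 0.0525
0.002 0.5227 0.5877 0.0482 0.0524
0.006 0.5227 0.5868 0.0483 0.0525
0.01 0.5235 0.586 0.048 0.0522
0.014 0.5251 0.5848 0.0484 0.052
0.018 0.5267 0.5825 0.0481 0.0524
0.022 0.5298 0.5819 0.0481 0.052
0.026 0.533 0.5818 0.0476 0.0522
0.03 0.5378 0.5819 0.0482 0.0519
0.034 0.5476 0.5817 0.0475 0.0515
```

The view shows the plate at about (324,157) with its rounded front towards the plunger at (322,48), which is up again. Plate front edge 0.5227 and back edge 0.582 give a centre of (0.5525, -0.111) and a yaw of about 0.5°. That agrees with plunger + 85 mm. Next, the cast.

>>> {"method": "step_arm", "body": {
  "targets": [
    [[0.12, 0.5, 0], 0],
    [[0.24, 0.94, 0], 0]
  ],
  "jaw": 0
}}

```text
t: 7.35
eef_pos: [0.579, -0.0204, 0.2158]
eef_rot: [0.0, 0.003, 1.0, 0.0]
wrist_force: [1.1, 0.6, 0.3]
opening: 0.0361
gripper_force: 0.0
```

>>> {"method": "step_arm", "body": {
  "targets": [
    [[0.12, 0.5, 0], 0],
    [[0.24, 0.94, 0], 0]
  ]
}}

```text
t: 7.6
eef_pos: [0.5553, 0.0744, 0.2161]
eef_rot: [0.001, 0.003, 1.0, 0.0]
wrist_force: [0.8, 0.3, 0.3]
opening: 0.0726
gripper_force: 0.0
```

>>> {"method": "step_arm", "body": {
  "targets": [
    [[0.12, 0.5, 0], 0],
    [[0.24, 0.94, 0], 0]
  ]
}}

```text
t: 7.85
eef_pos: [0.5318, 0.1685, 0.2162]
eef_rot: [0.001, 0.003, 1.0, 0.0]
wrist_force: [0.5, 0.7, -0.2]
opening: 0.0853
gripper_force: 0.0
```

>>> {"method": "step_arm", "body": {
  "targets": [
    [[0.12, 0.5, 0], 0],
    [[0.24, 0.94, 0], 0]
  ]
}}

```text
t: 8.1
eef_pos: [0.5083, 0.2625, 0.2162]
eef_rot: [0.001, 0.002, 1.0, 0.0]
wrist_force: [0.5, 0.2, -0.5]
opening: 0.0856
gripper_force: 0.0
```

>>> {"method": "step_arm", "body": {
  "targets": [
    [[0.12, 0.5, 0], 0],
    [[0.24, 0.94, 0], 0],
    [[0.24, 0.94, 0], 0],
    [[0.24, 0.94, 0], 0]
  ]
}}

```text
t: 8.6
eef_pos: [0.4854, 0.3549, 0.2157]
eef_rot: [0.0, 0.002, 1.0, -0.0]
wrist_force: [0.3, 0.7, -0.3]
opening: 0.0853
gripper_force: 0.0
```

```bash
python3 - <<'E'
from h import *
s=monitor.read_state(); print(s['t'],s['eef_pos'],Rt(s).round(3).tolist(),s['opening'])
p=snapshot('wrist'); save(p,'w4'); P=wcloud(p); np.save('w4.npy',P)
m=nets.masks_of(p,'cast'); print([(a['p'],a['mask'].sum()) for a in m])
if m:
    M=m[0]['mask']; np.save('w4m.npy',M)
    Q=P[M]; print(np.percentile(Q,[1,50,99],axis=0).round(4).tolist())
r=(P[...,2]>.006)&(P[...,2]<.035)&(abs(P[...,0]-.432)<.045)&(abs(P[...,1]-.353)<.045)
Q=P[r]; print(len(Q),fitrect(Q)); [print(b) for b in yawfit(Q)[:4]]
E
```

```text
8.6 [0.48541464 0.35487953 0.21570585] [[-1.0, 0.004, 0.001], [0.004, 1.0, -0.0], [-0.001, -0.0, -1.0]] 0.08532261691294268
[(0.75, np.int64(3993))]
[[nan, nan, nan], [nan, nan, nan], [nan, nan, nan]]
3958 ((429.8113708496094, 356.35357666015625), (59.36665344238281, 65.34858703613281), 5.557340621948242)
(np.float64(0.00027638719662674343), np.float64(5.5), [0.4298, 0.3564], [0.0594, 0.0653])
(np.float64(0.00029933851093707635), np.float64(5.0), [0.4299, 0.3565], [0.0595, 0.0653])
(np.float64(0.00030748076627184383), np.float64(6.000000000000001), [0.4298, 0.3563], [0.0593, 0.0654])
(np.float64(0.0003692304597321957), np.float64(4.5), [0.4299, 0.3566], [0.0597, 0.0652])
```

View pics/w4.png

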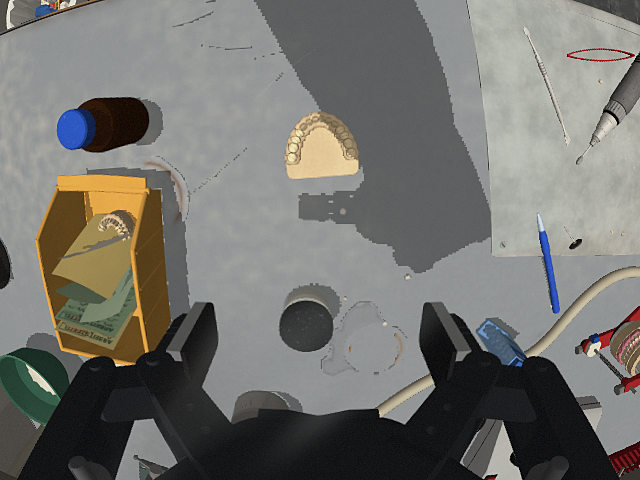

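The cast appears at (322,147), rounded front up (-x), and the jar at (306,325). The measured 59x65 mm outline matches the given size: centre (0.430, 0.3565), yaw 5.5°. I'll grip at (0.435, 0.357).

>>> {"method": "step_arm", "body": {
  "targets": [
    [[0.3, 0.02, 0.3], -0.06],
    [[0.5, 0.02, 0.8], -0.063],
    [[0.5, 0.02, 1], -0.063],
    [[0.5, 0.02, 1], -0.063],
    [[0.5, 0.02, 1], -0.063]
  ],
  "jaw": 0
}}

```text
t: 9.32
eef_pos: [0.4368, 0.3573, 0.1165]
eef_rot: [0.001, -0.047, 0.999, 0.0]
wrist_force: [1.4, -0.2, -0.6]
opening: 0.0851
gripper_force: 0.0
```

```bash
python3 - <<'E'
from h import *
s=monitor.read_state(); T=Rt(s); print(s['t'],s['eef_pos'],T.round(3).tolist(),s['opening'])
print('to go, tool units',(T.T@(np.array([.435,.357,.007])-s['eef_pos'])*10).round(3))
p=snapshot('wrist'); P=wcloud(p)
r=(P[...,2]>.006)&(P[...,2]<.035)&(abs(P[...,0]-.432)<.045)&(abs(P[...,1]-.353)<.045)
Q=P[r]; print(len(Q),fitrect(Q),Q[:,2].max())
E
```

```text
9.325 [0.43678984 0.3573189  0.11648243] [[-0.996, -0.093, 0.001], [-0.093, 0.996, 0.001], [-0.002, 0.001, -1.0]] 0.08511419284548695
to go, tool units [ 0.02  -0.002  1.095]
6997 ((429.9510192871094, 356.5963439941406), (59.70022201538086, 65.91058349609375), 4.983450412750244) 0.03193047294440288
```

>>> {"method": "step_arm", "body": {
  "targets": [
    [[0.02, 0, 0.4], 0],
    [[0.02, 0, 0.75], 0],
    [[0.02, 0, 0.9], 0],
    [[0.02, 0, 0.9], 0]
  ]
}}

```text
t: 9.88
eef_pos: [0.434, 0.3574, 0.0254]
eef_rot: [-0.0, -0.047, 0.999, -0.0]
wrist_force: [-0.0, 1.3, 0.7]
opening: 0.0855
gripper_force: 0.0
```

>>> {"method": "step_arm", "body": {
  "targets": [
    [[0, 0, 0.1], 0],
    [[0, 0, 0.18], 0],
    [[0, 0, 0.18], 0],
    [[0, 0, 0.18], 0]
  ]
}}

```text
t: 10.38
eef_pos: [0.4339, 0.3575, 0.0075]
eef_rot: [0.0, -0.047, 0.999, 0.0]
wrist_force: [0.5, 0.5, 0.6]
opening: 0.0853
gripper_force: 0.0
```

Close, then check.

>>> {"method": "step_arm", "body": {
  "targets": [
    [[0, 0, 0], 0],
    [[0, 0, 0], 0],
    [[0, 0, 0], 0],
    [[0, 0, 0], 0],
    [[0, 0, 0], 0],
    [[0, 0, 0], 0]
  ],
  "jaw": 1
}}

```text
t: 11.12
eef_pos: [0.4339, 0.3573, 0.0084]
eef_rot: [0.001, -0.047, 0.999, -0.0]
wrist_force: [-3.2, -3.3, 11.3]
opening: 0.0627
gripper_force: 63.2
```

>>> {"method": "step_arm", "body": {
  "targets": [
    [[0, 0, -0.1], 0],
    [[0, 0, -0.4], 0],
    [[0, 0, -0.8], 0],
    [[0, 0, -1], 0]
  ]
}}

```text
t: 11.62
eef_pos: [0.4343, 0.3578, 0.1097]
eef_rot: [0.001, -0.047, 0.999, 0.001]
wrist_force: [0.4, 0.8, -2.3]
opening: 0.0626
gripper_force: 66.2
```

>>> {"method": "step_arm", "body": {
  "targets": [
    [[0, 0, -0.5], 0],
    [[0, 0, -1], 0],
    [[0, 0, -1], 0],
    [[0, 0, -1], 0]
  ]
}}

```text
t: 12.12
eef_pos: [0.4334, 0.3572, 0.2068]
eef_rot: [-0.0, -0.047, 0.999, -0.0]
wrist_force: [-0.0, 0.3, -2.3]
opening: 0.0625
gripper_force: 66.5
```

```bash
python3 - <<'E'
from h import *
s=monitor.read_state(); T=Rt(s); print(s['t'],s['eef_pos'],T.round(3).tolist(),s['opening'],s['gripper_force'])
for c in ['wrist','scene']:
    p=snapshot(c); P=wcloud(p) if c=='wrist' else cloud(p); m=nets.masks_of(p,'cast'); save(p,'c_'+c); np.save('c_'+c+'.npy',P)
    print(c,[(a['p'],a['mask'].sum()) for a in m])
    if m: Q=P[m[0]['mask']]; print(np.nanpercentile(Q,[2,50,98],axis=0).round(4).tolist())
E
```

```text
12.125 [0.43337581 0.35724642 0.20681591] [[-0.996, -0.094, -0.001], [-0.094, 0.996, -0.0], [0.001, -0.0, -1.0]] 0.06251287346004605 66.46833320148289
wrist [(0.78, np.int64(18047))]
[[0.4005, 0.3292, 0.2037], [0.4258, 0.3562, 0.2168], [0.4569, 0.3853, 0.2277]]
scene [(0.66, np.int64(450))]
[[0.3997, 0.324, 0.1984], [0.4185, 0.3437, 0.215], [0.4567, 0.3804, 0.226]]
```

View pics/c_wrist.png

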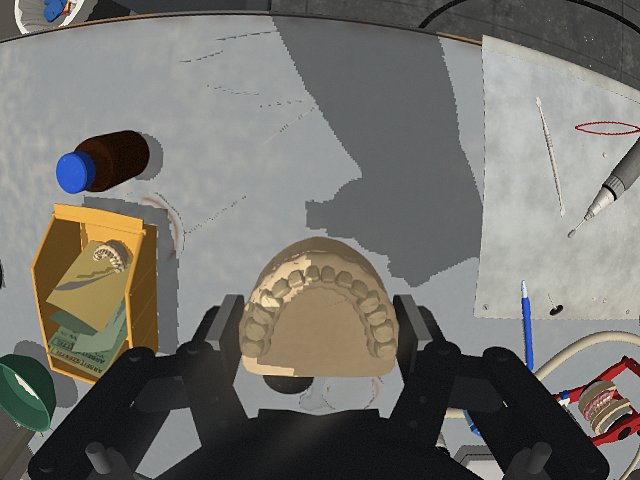

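The cast is held teeth up at (320,320), with no sign of a slip. Now across the row at an underside height of about 0.2 m.

>>> {"method": "step_arm", "body": {
  "targets": [
    [[-0.04, -0.25, 0], 0],
    [[-0.1, -0.6, 0], 0],
    [[-0.157, -0.955, 0], 0]
  ]
}}

```text
t: 12.7
eef_pos: [0.4582, 0.2629, 0.2064]
eef_rot: [-0.001, -0.047, 0.999, -0.0]
wrist_force: [1.0, 0.7, -1.4]
opening: 0.0628
gripper_force: 66.5
```

>>> {"method": "step_arm", "body": {
  "targets": [
    [[-0.05, -0.32, 0], 0],
    [[-0.1, -0.64, 0], 0],
    [[-0.157, -0.955, 0], 0]
  ]
}}

```text
t: 13.08
eef_pos: [0.4829, 0.1691, 0.2065]
eef_rot: [-0.001, -0.047, 0.999, -0.0]
wrist_force: [-0.3, 0.2, -1.3]
opening: 0.0625
gripper_force: 66.5
```

>>> {"method": "step_arm", "body": {
  "targets": [
    [[-0.05, -0.32, 0], 0],
    [[-0.1, -0.64, 0], 0],
    [[-0.157, -0.955, 0], 0]
  ]
}}

```text
t: 13.45
eef_pos: [0.5075, 0.0756, 0.2065]
eef_rot: [-0.001, -0.047, 0.999, 0.0]
wrist_force: [0.5, 0.4, -1.4]
opening: 0.0627
gripper_force: 66.5
```

>>> {"method": "step_arm", "body": {
  "targets": [
    [[-0.05, -0.32, 0], 0],
    [[-0.1, -0.64, 0], 0],
    [[-0.157, -0.955, 0], 0]
  ]
}}

```text
t: 13.82
eef_pos: [0.5321, -0.018, 0.2065]
eef_rot: [-0.001, -0.047, 0.999, 0.0]
wrist_force: [0.2, 0.2, -1.4]
opening: 0.0629
gripper_force: 66.5
```

>>> {"method": "step_arm", "body": {
  "targets": [
    [[-0.05, -0.32, 0], 0.02],
    [[-0.1, -0.64, 0], 0.04],
    [[-0.157, -0.955, 0], 0.053],
    [[-0.157, -0.955, 0], 0.053],
    [[-0.157, -0.955, 0], 0.053],
    [[-0.157, -0.955, 0], 0.053]
  ]
}}

```text
t: 14.58
eef_pos: [0.5566, -0.1097, 0.2071]
eef_rot: [-0.0, -0.006, 1.0, 0.0]
wrist_force: [0.9, 0.7, -0.9]
opening: 0.0626
gripper_force: 66.5
```

```bash
python3 - <<'E'
from h import *
s=monitor.read_state(); T=Rt(s); e=np.array(s['eef_pos']); print(s['t'],e,T.round(4).tolist(),s['opening'],s['gripper_force'])
p=snapshot('wrist'); P=wcloud(p); save(p,'d_wrist'); np.save('d_wrist.npy',P)
m=nets.masks_of(p,'cast')[0]['mask']
L=(P-e)@T   # tool frame; z down along tool
# inner flat region (palate), relative to tcp
for lo,hi in [((-.02,-.009),(.004,.009))]:
    r=m&(L[...,0]>lo[0])&(L[...,0]<hi[0])&(L[...,1]>lo[1])&(L[...,1]<hi[1])
    Q=P[r]; A=np.c_[Q[:,:2]-Q[:,:2].mean(0),np.ones(len(Q))]; k=np.linalg.lstsq(A,Q[:,2],rcond=None)[0]; print('flat now',len(Q),k, (Q[:,2]-A@k).std())
# same region on bench, approach cloud unsaved -> use w4 (tcp offset via cast pose)
W=np.load('w4.npy'); c=np.array([.4339,.3573,.0084]); a=np.radians(5.3)
T0=np.array([[-np.cos(a),-np.sin(a),0],[-np.sin(a),np.cos(a),0],[0,0,-1]]); L0=(W-c)@T0
r=(L0[...,0]>-.02)&(L0[...,0]<.004)&(abs(L0[...,1])<.009)&(W[...,2]>.006)
Q=W[r]; A=np.c_[Q[:,:2]-Q[:,:2].mean(0),np.ones(len(Q))]; k=np.linalg.lstsq(A,Q[:,2],rcond=None)[0]; print('flat bench',len(Q),k)
Q=L[m]; print('tool extents',np.nanpercentile(Q,[.5,50,99.5],axis=0).round(4).tolist())
r=(W[...,2]>.006)&(W[...,2]<.04)&(abs(L0[...,0])<.05)&(abs(L0[...,1])<.05); print('bench ext',np.nanpercentile(L0[r],[.5,50,99.5],axis=0).round(4).tolist())
# stand seen?
E
```

```text
14.575 [ 0.55656549 -0.10965415  0.20714945] [[-0.9999, -0.0121, -0.0005], [-0.0121, 0.9999, 0.0003], [0.0004, 0.0003, -1.0]] 0.06261154017100945 66.46917052217759
flat now 2086 [-0.0647146  -0.08064461  0.21611548] 0.007269570479833326
flat bench 533 [-0.00452303 -0.00875438  0.01782089]
tool extents [[-0.025, -0.0311, -0.0218], [0.0075, -0.0, -0.01], [0.0335, 0.0305, 0.0067]]
bench ext [[-0.0249, -0.0322, -0.0223], [0.0004, -0.0006, -0.0102], [0.0327, 0.0308, -0.0075]]
```

View pics/d_wrist.png

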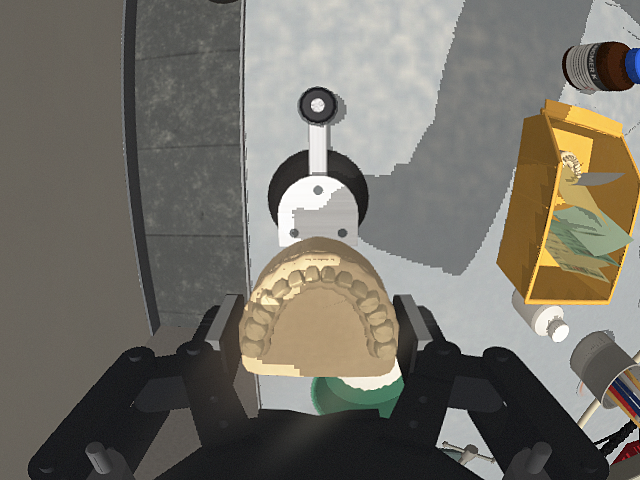

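```bash
python3 - <<'E'
from h import *
P=np.load('d_wrist.npy'); e=np.array([ 0.55656549,-0.10965415,0.20714945])
r=(abs(P[...,0]-e[0]-.008)<.012)&(abs(P[...,1]-e[1])<.009)&(abs(P[...,2]-e[2]-.0094)<.004)
Q=P[r]; print(len(Q),np.median(Q[:,2])-e[2])
A=np.c_[Q[:,:2]-Q[:,:2].mean(0),np.ones(len(Q))]; k=np.linalg.lstsq(A,Q[:,2],rcond=None)[0]; print(k,(Q[:,2]-A@k).std())
Q=pose_stand(P,0); print('plate y/x range',np.percentile(Q,[.5,99.5],axis=0).round(4).tolist())
r=(P[...,2]>.058)&(P[...,2]<.066)&(abs(P[...,0]-.465)<.03)&(abs(P[...,1]+.11)<.04); print('plung',fitrect(P[r]))
E
```

```text
2076 0.009285599562754876
[-0.00140282 -0.00217769  0.21643373] 0.0005341445042872294
plate y/x range [[0.5229, -0.1424, 0.0478], [0.5805, -0.0778, 0.052]]
plung ((467.0850524902344, -112.1605224609375), (25.905786514282227, 26.880508422851562), 0.8976571559906006)
```

The cast is level, within 0.003 rad, with its underside 8.5 mm below the TCP. I'll lower to TCP z of about 0.065.

>>> {"method": "step_arm", "body": {
  "targets": [
    [[0, -0.01, 0.25], 0],
    [[0, -0.01, 0.6], 0],
    [[0, -0.01, 0.9], 0],
    [[0, -0.01, 1], 0],
    [[0, -0.01, 1], 0]
  ]
}}

```text
t: 15.3
eef_pos: [0.5568, -0.1113, 0.1074]
eef_rot: [-0.0, -0.006, 1.0, 0.0]
wrist_force: [0.8, -0.6, -0.4]
opening: 0.063
gripper_force: 66.5
```

>>> {"method": "step_arm", "body": {
  "targets": [
    [[0, 0, 0.1], 0],
    [[0, 0, 0.2], 0],
    [[0, 0, 0.28], 0],
    [[0, 0, 0.32], 0],
    [[0, 0, 0.32], 0],
    [[0, 0, 0.32], 0]
  ]
}}

```text
t: 16.05
eef_pos: [0.557, -0.1116, 0.0755]
eef_rot: [0.0, -0.006, 1.0, -0.0]
wrist_force: [-0.2, -0.2, -0.2]
opening: 0.0625
gripper_force: 66.5
```

```bash
python3 - <<'E'
from h import *
s=monitor.read_state(); T=Rt(s); e=np.array(s['eef_pos']); print(s['t'],e,T.round(4).tolist(),s['opening'],s['gripper_force'])
print('to go',(T.T@(np.array([.5565,-.1105,.065])-e)*10).round(3))
E
```

```text
16.05 [ 0.55703412 -0.11161469  0.07551558] [[-0.9999, -0.011, 0.0004], [-0.011, 0.9999, -0.0002], [-0.0004, -0.0002, -1.0]] 0.06254815982576452 66.46386164298747
to go [0.005 0.011 0.105]
```

>>> {"method": "step_arm", "body": {
  "targets": [
    [[0.005, 0.008, 0.04], 0],
    [[0.005, 0.008, 0.08], 0],
    [[0.005, 0.008, 0.1], 0],
    [[0.005, 0.008, 0.1], 0],
    [[0.005, 0.008, 0.1], 0],
    [[0.005, 0.008, 0.1], 0]
  ]
}}

```text
t: 16.8
eef_pos: [0.5564, -0.1108, 0.0654]
eef_rot: [0.0, -0.006, 1.0, -0.0]
wrist_force: [0.3, 0.2, -1.4]
opening: 0.0627
gripper_force: 66.5
```

```bash
python3 - <<'E'
from h import *
s=monitor.read_state(); T=Rt(s); e=np.array(s['eef_pos']); print(s['t'],e,T.round(4).tolist(),s['gripper_force'],s['wrist_force'],np.abs(s['qd']).max())
p=snapshot('scene'); P=cloud(p); P0=np.load('scene0.npy')
c=p['color'][260:380,340:500,::-1]; cv2.imwrite('pics/final.png',cv2.resize(c,None,fx=5,fy=5,interpolation=cv2.INTER_CUBIC))
for n in ['plunger_head','bin','tall_bottle','small_bottle','jar']:
    f=nets.find_in(p,n); print(n,[np.round(a['point'],3).tolist() for a in f[:1]])
E
```

```text
16.8 [ 0.55641069 -0.11079399  0.06536924] [[-0.9999, -0.0111, 0.0001], [-0.0111, 0.9999, -0.0001], [-0.0001, -0.0001, -1.0]] 66.47165083908476 [ 0.32220734  0.21321482 -1.44761547] 0.001165174409149466
plunger_head [[0.522, -0.123, 0.015]]
bin [[0.532, 0.122, 0.052]]
tall_bottle [[0.391, 0.147, 0.065]]
small_bottle [[0.662, 0.122, 0.058]]
jar [[0.59, 0.326, 0.045]]
```

View pics/final.png

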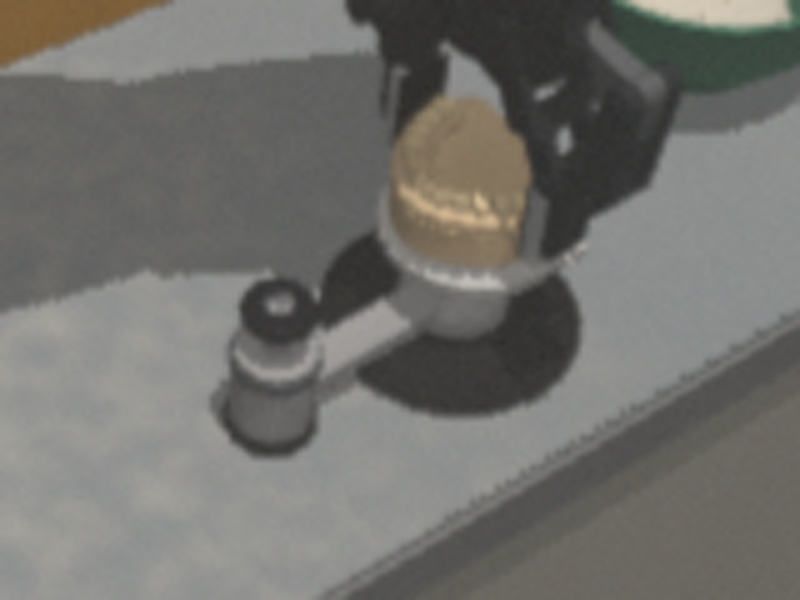

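The crop shows the cast held over the plate at about (460,190), with the fronts aligned and the plunger up at (278,310). The wrist reads only the cast's weight, and the row and jar haven't moved. Handing in.

```bash
python3 -c "
from h import *
print(workorder.close_job())"
```

```text
the job is handed in; nothing more can be done
None
```

I handed the job in at about 17 s of the 54 s limit; no verdict came back. I pressed the plunger to its stop and it came back up. I then carried the cast over the row and left it held still above the plate, level, front over front, with a gap of about 7 mm by my measurements.

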